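# Fit the blow nozzle to the bench air coupler

### The arm

A 6-joint arm with a two-finger parallel gripper is mounted at the origin on the work surface. World frame = base frame: x ahead of the robot, y to its left, z up, the work surface at z = 0. Lengths are in m, angles in degrees, forces in N, time in s.
With the tool pointing down it reaches from about 0.3 to 0.825 m from the base axis. Payload 5.4 kg.
Tool frame: the origin (TCP) lies midway between the tips of the shut fingers; the grasp point (between the pads) lies 19 mm behind it; z points along the fingers, x is the direction in which the jaws open and shut, and the axes are right-handed (so a half turn about z gives the same grasp; the last joint's range is limited). The gripper opens to 92 mm and grips with 3 to 60 N. Pads are 20 mm wide; open, the fingers measure 128 mm over their backs; the gripper's body (75 mm by 189 mm) begins 69 mm behind the grasp point.
Start: joints at [60.04, 9.076, 91.501, -0, 79.423, -12.038], TCP at [0.177, 0.547, 0.215] pointing down, gripper open.
Joint ranges: [-166.64, 166.64], [-54.1, 131.32], [10.49, 154.53], [-73.88, 253.88], [9.74, 151.15], [-171.62, 171.62]. Speed limits (degrees/s): [147.25, 147.25, 180, 180, 180, 180].

### API

Orientations are given as [roll, pitch, yaw] about the fixed x, y, z axes, in that order (R = Rz(yaw) Ry(pitch) Rx(roll)).
In Python, from bench import robot gives the robot as it stands. The module is installed in compiled form; this text tells all that it offers.
- The arm moves only by the tool move_arm, never from a script. Its argument "rows" is a list that holds one entry, the list of rows, each a list of 7 numbers: the opening, from -1 (shut) to 1 (fully open), then the shift along the tool's x, y, z in m, then the turn, a rotation vector about the tool's x, y, z in degrees. A call has 1 to 20 rows; each row shifts and turns the commanded pose from where the row before left it, along the tool's axes as they then stand; what a row does not reach is not made up. A row lasts 1/12 s, in which the tool goes at most 41.7 mm and 7.16 degrees, less where a joint would pass 70% of its speed; a pose out of reach is approached as far as the arm can. A call with a gripper value outside its range is refused whole. The fingers move at their own pace and stop on an object; the grip force is fixed at half the most. Time passes only in rows, so rows that do not move let the fingers close. It gives the time, the measured TCP pose, the force and the opening at its end, in the units of the state.
- robot.state(): the state, without advancing time (a new reading comes with each control period).
- robot.capture(name): name is "scene" or "side" or "wrist"; returns a dict with "frame" (384x512x3 uint8, red, green, blue), "fx", "fy", "cx", "cy" (pixels), "k1" (the pictures are not rectified: a ray, as slopes to the right and down, at radius r is drawn at 1 + k1 r^2 times it, then the intrinsics apply), "xyz" and "orientation" of the camera in the world; the wrist camera has in their place "hand_eye" (4x4, takes a point from camera to tool coordinates, whose origin is the TCP and whose axes are the tool frame's). Camera axes: x right, y down, z forward; pixel columns grow to the right and rows downward; lengths in m; the calibration is good to about 2 mm. A picture is of the moment at which its call begins: read the wrist's pose just before it. There is no depth.
- robot.job_done(): hands the job in, once; it reports no verdict.
The state is a dict: "time_s": time; "joint_positions": joint angles; "qvel": joint speeds; "effort": joint torques, N m; "ee_pos": TCP position; "ee_rot": TCP orientation; "contact_force": force on the tool from outside, world axes, zero at the start; "wrist_torque": the same for the moment, N m; "opening": finger opening in m.
Only numpy, scipy, OpenCV 4.12 (cv2) and the standard library are available. Lean on these libraries where they do the work, as an engineer would, in place of code of your own. Each camera call takes 0.05 s, during which the arm holds its last target. There are 200 camera calls.

### The job

Get the jeweller's bench air outlet ready: pull the coupler's spring sleeve back (down) until it stays back by itself, then take the tapered blow nozzle from the wooden stand and push its plug gently but fully home in the coupler's mouth until the sleeve springs forward again and locks it. The coupler's height is not known exactly, so feel your way and never ram it. Leave the nozzle standing locked in it and leave the flat fan nozzle and the jars where they are.

Things in the scene. Friction and masses are not known exactly. Their poses are not given: they have to be found in the camera images.
- coupler: Square grey bench block (foot 84 x 84 x 12 mm, block 60 x 60 mm up to 40 mm), fixed, with a steel quick coupler standing upright out of it; a brass pipe stub leaves the block along its +x, 60 mm long. Origin: centre of the underside, z up on the coupler's axis. How far the coupler stands out of the block is not measured: all its heights are true only to 6 mm up or down.
- sleeve (a joint): Spring sleeve around the coupler's tube, m: 0 = forward (up); grows as it is pulled back (straight down); end stop 0.011. Pulled past about 0.0097 it stays: let go, it rests near 0.0094. Spring 4 N at 0, 7 N at the stop; it takes 0.1 s or so to spring. Once back, it springs forward only when a plug is pushed fully home.
- sleeve_mid (a point): Point on the coupler's axis, fixed to the block, 88 mm above the bench: a height to pinch the sleeve. Sleeve: knurled steel tube, 36 mm outside diameter, 36 mm long, with a collar (42 mm diameter, 6 mm high) at its lower end. Sleeve forward, its top is at 94 mm, the collar's top at 64 mm, each +-6 mm with the coupler.
- mouth_mid (a point): Point on the coupler's axis, fixed to the block, 96 mm above the bench: middle of where the mouth may be. The true mouth rim (tube 26 mm outside, bore 16 mm) is up to 6 mm above or below it: feel for it. Pressing a nozzle on the coupler with over 40 N damages it.
- jaws_mid (a point): Point on the axis, fixed to the block; two locking jaws lie here +-6 mm, 14 mm below the true mouth. Sleeve forward: they block the bore. Sleeve back: they are clear, and a brass spring valve pops up to 8 mm below the mouth and keeps them open. A plug meets the valve 8 mm deep; it pushes back with 2.5 N, growing to about 10 N when home.
- seat_mid (a point): Point on the axis, fixed to the block; here +-6 mm (28.5 mm below the true mouth) the plug's lower end comes to a hard stop, its collar on the mouth rim. About 1 mm before that the jaws drop into the plug's groove and the sleeve springs forward. Released, the locked plug rises back about 2 mm.
- nozzle: Tapered blow nozzle, to be fitted, 88 mm long, 0.10 to 0.15 kg, pointed round top, plug down in either hole of the stand. Origin: centre of the plug's lower end, z up. From there: nose 8 mm diameter widening to 14 mm at 4 mm, groove 9 to 19 mm, 14 mm shank to 28.5 mm, collar 24 mm diameter to 32 mm, brass grip 22 mm diameter to 66 mm, taper to a 6 mm tip.
- nozzle_grip (a point): Point on the nozzle's axis 52 mm above its origin, where to pinch its brass grip (22 mm diameter, from 32 to 66 mm).
- fan_nozzle: The other nozzle, to be left alone: the same plug, collar and grip, but a flat fan-shaped top 34 mm wide along its y and 7 mm thick, 85 mm high in all. Origin: centre of the plug's lower end. It stands in the other hole.
- stand: Dark wooden block, 80 mm along its x, 170 mm along its y, 36 mm high, fixed; origin at the centre of its underside. Two holes of 18 mm diameter, 32 mm deep, at y = +42 mm and -42 mm; the nozzles' collars rest on its top, so each nozzle's origin is 7.5 mm above the bench and lifting it by 30 mm clears the hole.
- jar_a: Clear glass jar with lid, 72 mm diameter, 85 mm high, on the glass plate beyond the work; origin at the centre of its underside.
- jar_b: Amber glass jar with lid, 72 mm diameter, 80 mm high, on the glass plate beyond the work; origin at the centre of its underside.
- bur_stand: Blue round stand of burs, 110 mm diameter, 70 mm high, fixed at the left of the bench; origin at the centre of its underside.
Mind the look-alikes: they are no part of the job. Leave any orange or white look-alike of the nozzle alone.

How it is judged:
By the outcome, as a careful person would: the job done as asked, in the order asked, and still so for the second after the job is handed in, with the robot touching nothing.
It also fails if it takes over 54 s, if anything falls off the work surface, if the arm or the gripper's body presses on something with over 40 N, if the wrist force passes 120 N, or if a joint passes its speed limit or range.

## Working session

There is one attempt and no reset: what is moved stays moved. The work goes in short steps, Python scripts to look and compute and a tool call to move; the robot and the scene stay as the last step left them, time stands still between calls to the robot, and variables do not carry over. Pictures are saved under pics/ and viewed, about 8 in all and at most 12, crops included, and the job is handed in when it is done.

Besides the shell and the picture viewer there is one more tool, called after "Emit:" by a JSON object that holds its "fn" and its "kwargs", one argument or row to a line. move_arm: Moves the arm, as the interface text tells. Its arguments: {"type":"object","properties":{"rows":{"type":"array","items":{"type":"array","items":{"type":"array","items":{"type":"number"}}}}},"required":["rows"]}

```bash
mkdir -p pics; cat > h.py <<'E'
from bench import robot
import numpy as np, cv2
from scipy.spatial.transform import Rotation as R
def cap(n,f):
    s=robot.state(); c=robot.capture(n); cv2.imwrite('pics/'+f+'.png',c['frame'][:,:,::-1])
    if n=='wrist':
        T=np.eye(4);T[:3,:3]=R.from_euler('xyz',s['ee_rot'],degrees=True).as_matrix();T[:3,3]=s['ee_pos'];T=T@np.array(c['hand_eye'])
    else:
        T=np.eye(4);o=np.array(c['orientation']);T[:3,:3]=o if o.shape==(3,3) else R.from_euler('xyz',o,degrees=True).as_matrix();T[:3,3]=c['xyz']
    np.savez('pics/'+f,T=T,K=[c[k] for k in('fx','fy','cx','cy','k1')]); return c
def ray(f,u,v):
    d=np.load('pics/'+f+'.npz');fx,fy,cx,cy,k=d['K'];T=d['T']
    p=np.array([(u-cx)/fx,(v-cy)/fy]);q=p.copy()
    for _ in range(20): q=p/(1+k*q@q)
    r=T[:3,:3]@np.r_[q,1]; return T[:3,3],r
def atz(f,u,v,z):
    o,r=ray(f,u,v); return o+r*(z-o[2])/r[2]
def proj(f,P):
    d=np.load('pics/'+f+'.npz');fx,fy,cx,cy,k=d['K'];T=d['T']
    q=T[:3,:3].T@(np.array(P)-T[:3,3]);q=q[:2]/q[2];q=q*(1+k*q@q);return np.array([fx*q[0]+cx,fy*q[1]+cy])
def tri(*a):
    A=0;b=0
    for f,u,v in a:
        o,r=ray(f,u,v);r=r/np.linalg.norm(r);M=np.eye(3)-np.outer(r,r);A=A+M;b=b+M@o
    return np.linalg.solve(A,b)
E
python3 - <<'E'
from h import *
a=[cap(n,n+'0') for n in('scene','side','wrist')]
print(robot.state()); print([(x.get('xyz'),x.get('orientation'),x['k1'],x['fx']) for x in a],a[2]['hand_eye'])
for n in('scene','side'):
    cv2.imwrite(f'pics/{n}0b.png',cv2.resize(cv2.imread(f'pics/{n}0.png'),(800,600),interpolation=cv2.INTER_CUBIC))
E
```

```text
{'time_s': 0.15, 'joint_positions': array([ 6.00402561e+01,  9.10628641e+00,  9.15521180e+01, -1.64020982e-03,
        7.94233048e+01, -1.20367240e+01]), 'qvel': array([ 0.03784005, -0.17500642, -0.31776936,  0.06475585,  0.07324619,
       -0.08409765]), 'effort': array([ 5.34880019e-04, -3.85914767e+01, -3.22434890e+01,  7.01347645e-02,
        3.51358729e-02, -1.22391352e-04]), 'ee_pos': array([0.17673104, 0.54667852, 0.2138566 ]), 'ee_rot': array([-1.79984537e+02,  8.02488912e-02,  7.20772932e+01]), 'contact_force': array([ 0.02426741, -0.57854436, -0.99464772]), 'wrist_torque': array([-0.02519578,  0.06764699, -0.02302089]), 'opening': 0.09210955195432394}
[(array([ 0.86779   , -0.46923891,  1.00422647]), array([-1.44020000e+02,  9.42476061e-02,  2.81443589e+01]), -0.17317600421486487, 456.64343776712144), (array([ 0.37283225, -0.53701988,  0.6992761 ]), array([-132.10279329,    1.18550677,  -18.92677779]), -0.02830020387849906, 435.1710975553659), (None, None, -0.06055377029521108, 287.3884885317418)] [[ 9.99999645e-01 -8.24183919e-04  1.74074540e-04  6.05423989e-04]
 [ 7.34755975e-04  9.54487646e-01  2.98249550e-01 -8.32834352e-02]
 [-4.11964481e-04 -2.98249317e-01  9.54487913e-01 -1.70111244e-01]
 [ 0.00000000e+00  0.00000000e+00  0.00000000e+00  1.00000000e+00]]
```

View pics/scene0b.png

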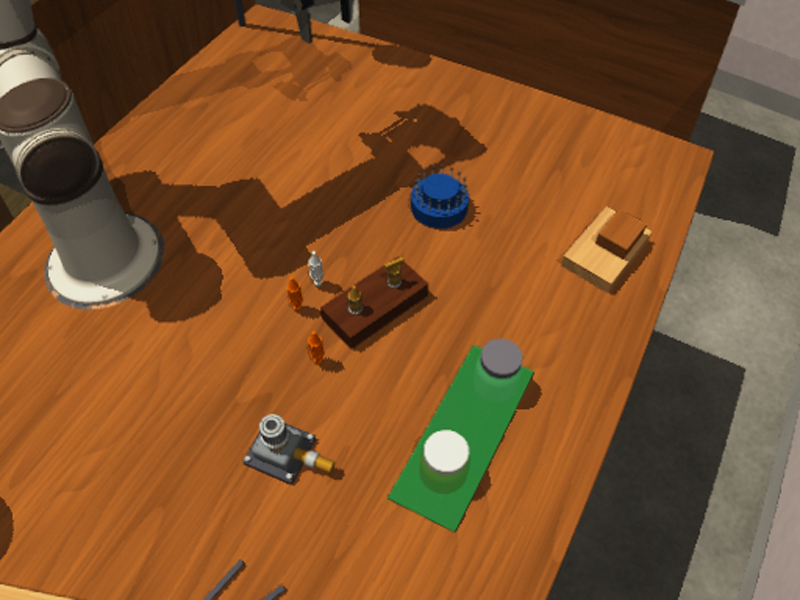

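View pics/side0b.png

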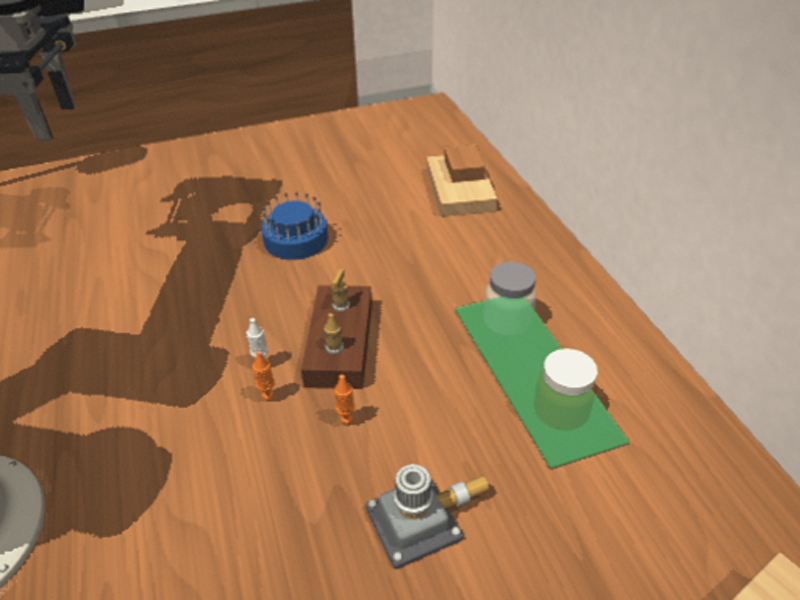

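The scene view has the coupler top at about (273,427), the tapered nozzle's tip at (355,288) and the fan nozzle at (395,262). In the side view these are at (413,476), (332,316) and (340,272). The orange and white look-alikes stand left of the stand. I'll take enlarged crops next.

```bash
python3 - <<'E'
from h import *
# crops in original px: scale 8x? composite 800x600
def crop(n,x0,y0,w,h,W,H): 
    return cv2.resize(cv2.imread(f'pics/{n}0.png')[y0:y0+h,x0:x0+w],(W,H),interpolation=cv2.INTER_CUBIC)
A=crop('scene',150,255,80,60,400,300);B=crop('scene',200,155,80,60,400,300)
C=crop('side',225,290,80,60,400,300);D=crop('side',180,165,80,60,400,300)
cv2.imwrite('pics/comp.png',np.vstack([np.hstack([A,B]),np.hstack([C,D])]))
s=.64
print('coup',tri(('scene0',273*s,427*s),('side0',413*s,476*s)))
print('tip',tri(('scene0',355*s,288*s),('side0',332*s,316*s)))
print('fan',tri(('scene0',395*s,262*s),('side0',340*s,272*s)))
E
```

```text
coup [ 0.50756944 -0.15945917  0.08700312]
tip [0.48961435 0.10618976 0.08846958]
fan [0.52236184 0.18088124 0.09430685]
```

View pics/comp.png

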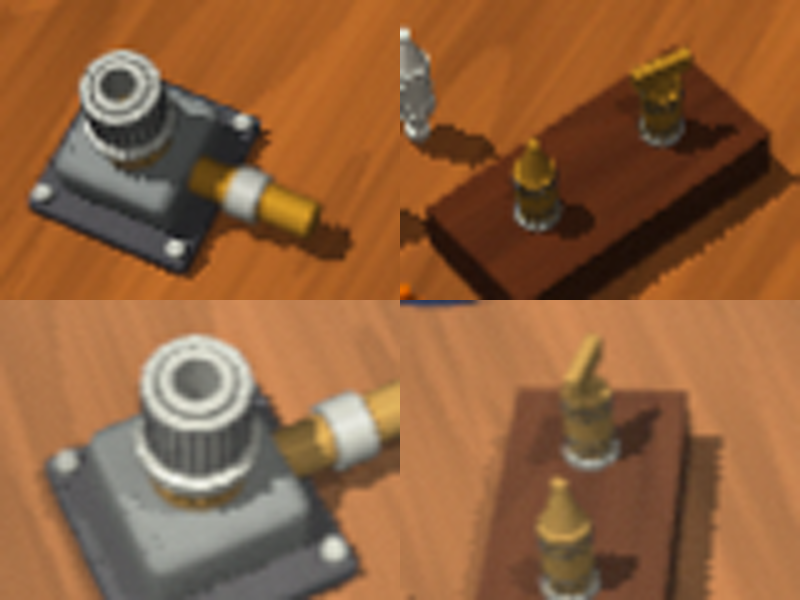

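The crops put the coupler mouth at about scene (174.2,272) and side (264.8,306). The tapered tip is at scene (226.6,183.2) and side (211.6,201), in original pixels.

```bash
python3 - <<'E'
from h import *
m=tri(('scene0',174.2,272),('side0',264.8,306));t=tri(('scene0',226.6,183.2),('side0',211.6,201))
print(m,t,[atz('scene0',174.2,272,.094)[:2],atz('side0',264.8,306,.094)[:2],atz('scene0',226.6,183.2,.0955)[:2],atz('side0',211.6,201,.0955)[:2]])
s=robot.state();Rm=R.from_euler('xyz',s['ee_rot'],degrees=True).as_matrix()
print(Rm.T@(np.r_[m[:2],.2]-s['ee_pos']))
# stand yaw from collars
c1=atz('scene0',200+137/5,155+222/5,.036);c2=atz('scene0',200+262/5,155+137/5,.036);print(c1,c2,np.degrees(np.arctan2(*(c2-c1)[1::-1])))
E
```

```text
[ 0.50652472 -0.1600686   0.0879502 ] [0.48813321 0.10609407 0.09244729] [array([ 0.50844852, -0.16128186]), array([ 0.50543895, -0.1647247 ]), array([0.48912651, 0.10457161]), array([0.48768765, 0.10235508])]
[-0.57094186  0.53128348  0.0145129 ]
[0.49239632 0.09762473 0.036     ] [0.52354641 0.17672542 0.036     ] 68.50532924452432
```

Emit:
{"fn": "move_arm", "kwargs": {
  "rows": [
    [[0.3,-0.0285,0.0266,0.0007,0,0,0],[0.3,-0.0285,0.0266,0.0007,0,0,0],[0.3,-0.0285,0.0266,0.0007,0,0,0],[0.3,-0.0285,0.0266,0.0007,0,0,0],[0.3,-0.0285,0.0266,0.0007,0,0,0],[0.3,-0.0285,0.0266,0.0007,0,0,0],[0.3,-0.0285,0.0266,0.0007,0,0,0],[0.3,-0.0285,0.0266,0.0007,0,0,0],[0.3,-0.0285,0.0266,0.0007,0,0,0],[0.3,-0.0285,0.0266,0.0007,0,0,0],[0.3,-0.0285,0.0266,0.0007,0,0,0],[0.3,-0.0285,0.0266,0.0007,0,0,0],[0.3,-0.0285,0.0266,0.0007,0,0,0],[0.3,-0.0285,0.0266,0.0007,0,0,0],[0.3,-0.0285,0.0266,0.0007,0,0,0],[0.3,-0.0285,0.0266,0.0007,0,0,0],[0.3,-0.0285,0.0266,0.0007,0,0,0],[0.3,-0.0285,0.0266,0.0007,0,0,0],[0.3,-0.0285,0.0266,0.0007,0,0,0],[0.3,-0.0285,0.0266,0.0007,0,0,0]]
  ]
}}

```text
time_s: 1.82
ee_pos: [0.508, -0.1609, 0.2002]
ee_rot: [-180.0, -0.0, 72.0]
contact_force: [1.4, 0.3, 0.8]
opening: 0.0598
```

Emit:
{"fn": "move_arm", "kwargs": {
  "rows": [
    [[0.3,0,0,0,0,0,6.7],[0.3,0,0,0,0,0,6.7],[0.3,0,0,0,0,0,6.7],[0.3,0,0,0,0,0,6.7],[0.3,0,0,0,0,0,6.7],[0.3,0,0,0,0,0,6.7],[0.3,0,0,0,0,0,6.7],[0.3,0,0,0,0,0,6.7],[0.3,0,0,0,0,0,6.7],[0.3,0,0,0,0,0,6.7],[0.3,0,0,0,0,0,6.7],[0.3,0,0,0,0,0,6.7],[0.3,0,0,0,0,0,6.7],[0.3,0,0,0,0,0,6.7],[0.3,0,0,0,0,0,0],[0.3,0,0,0,0,0,0]]
  ]
}}

```text
time_s: 3.15
ee_pos: [0.5076, -0.1589, 0.2003]
ee_rot: [-180.0, 0.0, -21.5]
contact_force: [0.8, 0.4, 1.3]
opening: 0.0598
```

```bash
python3 - <<'E'
from h import *
cap('wrist','w1');s=robot.state();print(s['ee_pos'],s['ee_rot'],s['contact_force'],s['opening'],s['time_s'])
print(proj('w1',[.507,-.162,.09]))
im=cv2.imread('pics/w1.png');cv2.imwrite('pics/w1b.png',cv2.resize(im[100:340,110:400],(800,662))[:600])
E
```

```text
[ 0.50759192 -0.15887429  0.20038922] [-1.79997639e+02  2.62935992e-02 -2.15334438e+01] [ 1.08004964  0.50416166 -1.09457056] 0.05975830418290416 3.2
[252.71238058 199.35097058]
```

View pics/w1b.png

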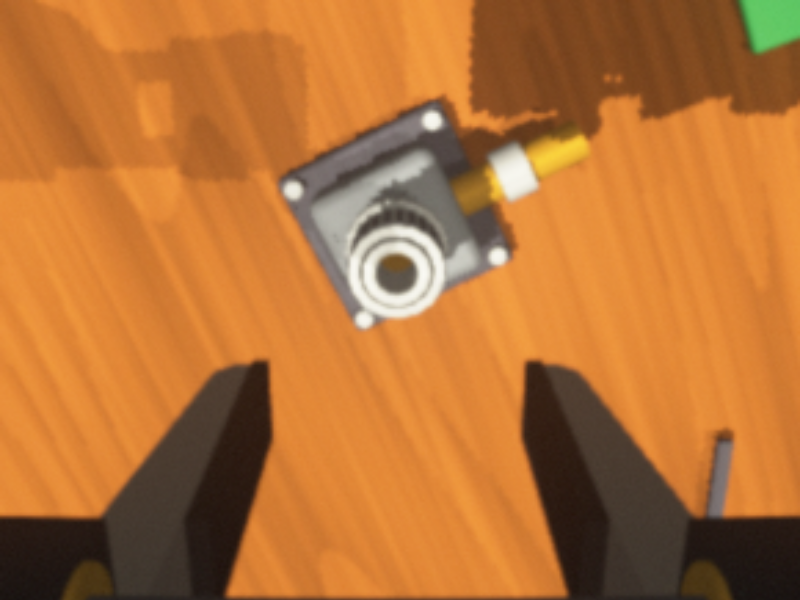

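The wrist view shows the mouth at original pixel (253.9,198.2), centred between the fingers.

```bash
python3 - <<'E'
from h import *
u,v=253.9,198.2
for z in(.088,.094,.1):print(atz('w1',u,v,z))
m=tri(('scene0',174.2,272),('side0',264.8,306),('w1',u,v));print(m)
s=robot.state();Rm=R.from_euler('xyz',s['ee_rot'],degrees=True).as_matrix()
print(Rm.T@(np.r_[atz('w1',u,v,.092)[:2],.069]-s['ee_pos']), proj('w1',[.507,-.162,0.04]))
E
```

```text
[ 0.50835708 -0.16187945  0.088     ]
[ 0.50903522 -0.16013963  0.094     ]
[ 0.50971337 -0.15839981  0.1       ]
[ 0.50731306 -0.16099331  0.08945026]
[0.00186989 0.00127511 0.13138832] [252.82084375 186.69913505]
```

Emit:
{"fn": "move_arm", "kwargs": {
  "rows": [
    [[0.3,0.0015,0.0015,0.02,0,0,0],[0.3,0,0,0.02,0,0,0],[0.3,0,0,0.02,0,0,0],[0.3,0,0,0.02,0,0,0],[0.3,0,0,0.02,0,0,0],[0.3,0,0,0.02,0,0,0],[0.3,0,0,0.01,0,0,0],[0.3,0,0,0,0,0,0]]
  ]
}}

```text
time_s: 3.87
ee_pos: [0.5067, -0.1599, 0.0681]
ee_rot: [-180.0, 0.3, -21.6]
contact_force: [-0.4, 1.0, 0.0]
opening: 0.0597
```

Emit:
{"fn": "move_arm", "kwargs": {
  "rows": [
    [[-0.1,0,0,0,0,0,0],[-0.3,0,0,0,0,0,0],[-0.3,0,0,0,0,0,0],[-0.3,0,0,0,0,0,0],[-0.3,0,0,0,0,0,0],[-0.3,0,0,0,0,0,0]]
  ]
}}

```text
time_s: 4.37
ee_pos: [0.5071, -0.1604, 0.071]
ee_rot: [180.0, 0.2, -21.7]
contact_force: [-6.0, 1.5, 3.4]
opening: 0.0354
```

Emit:
{"fn": "move_arm", "kwargs": {
  "rows": [
    [[-1,-0.001,0,0,0,0,0],[-1,0,0,0,0,0,0],[-1,0,0,0,0,0,0],[-1,0,0,0,0,0,0]]
  ]
}}

```text
time_s: 4.7
ee_pos: [0.507, -0.1604, 0.0711]
ee_rot: [180.0, 0.1, -21.7]
contact_force: [-4.8, 0.4, 3.6]
opening: 0.035
```

Emit:
{"fn": "move_arm", "kwargs": {
  "rows": [
    [[-1,0,0,0.002,0,0,0],[-1,0,0,0.002,0,0,0],[-1,0,0,0.002,0,0,0],[-1,0,0,0,0,0,0]]
  ]
}}

```text
time_s: 5.03
ee_pos: [0.507, -0.1604, 0.065]
ee_rot: [180.0, 0.1, -21.7]
contact_force: [-5.6, 1.5, 5.3]
opening: 0.0354
```

Emit:
{"fn": "move_arm", "kwargs": {
  "rows": [
    [[-1,-0.001,0,0.002,0,0,0],[-1,0,0,0.0015,0,0,0],[-1,0,0,0.001,0,0,0],[-1,0,0,0,0,0,0]]
  ]
}}

```text
time_s: 5.37
ee_pos: [0.507, -0.1604, 0.0612]
ee_rot: [180.0, -0.0, -21.7]
contact_force: [-4.0, 1.0, 6.2]
opening: 0.0351
```

Emit:
{"fn": "move_arm", "kwargs": {
  "rows": [
    [[-1,0,0,0.0005,0,0,0],[-1,0,0,0.0005,0,0,0],[-1,0,0,0,0,0,0]]
  ]
}}

```text
time_s: 5.62
ee_pos: [0.507, -0.1604, 0.061]
ee_rot: [180.0, -0.0, -21.7]
contact_force: [-6.6, 2.5, 11.4]
opening: 0.035
```

Emit:
{"fn": "move_arm", "kwargs": {
  "rows": [
    [[-1,0,0,0.0005,0,0,0],[-1,0,0,0.0005,0,0,0],[-1,0,0,0,0,0,0]]
  ]
}}

```text
time_s: 5.87
ee_pos: [0.5071, -0.1605, 0.0609]
ee_rot: [180.0, 0.0, -21.7]
contact_force: [-9.9, 4.0, 17.5]
opening: 0.0354
```

It's hard against the end stop. I'll ease up to see whether the force vanishes, which would mean it has latched.

Emit:
{"fn": "move_arm", "kwargs": {
  "rows": [
    [[-1,0,0,-0.001,0,0,0],[-1,0,0,-0.001,0,0,0],[-1,0,0,-0.0015,0,0,0],[-1,0,0,0,0,0,0]]
  ]
}}

```text
time_s: 6.2
ee_pos: [0.507, -0.1604, 0.0627]
ee_rot: [180.0, -0.0, -21.7]
contact_force: [-4.1, 1.0, 5.2]
opening: 0.0348
```

Emit:
{"fn": "move_arm", "kwargs": {
  "rows": [
    [[0.3,0,0,0,0,0,0],[0.3,0,0,0,0,0,0],[0.3,0,0,0,0,0,0],[0.3,0,0,0,0,0,0],[0.3,0,0,-0.03,0,0,0],[0.3,0,0,-0.04,0,0,0],[0.3,0,0,-0.04,0,0,0],[0.3,0,0,-0.02,0,0,0],[0.3,0,0,0,0,0,0]]
  ]
}}

```text
time_s: 6.95
ee_pos: [0.5101, -0.162, 0.1979]
ee_rot: [179.9, -0.7, -21.7]
contact_force: [0.3, -1.2, -0.1]
opening: 0.0595
```

```bash
python3 - <<'E'
from h import *
cap('wrist','w2');cap('side','s2');s=robot.state();print(s['ee_pos'],s['ee_rot'],s['contact_force'],s['opening'],s['time_s'])
def cr(f,x,y):return cv2.resize(cv2.imread(f'pics/{f}.png')[y:y+60,x:x+80],(400,300),interpolation=cv2.INTER_CUBIC)
p=proj('w2',[.507,-.161,.09]);print(p);x,y=int(p[0])-40,int(p[1])-30;print(x,y)
cv2.imwrite('pics/c2.png',np.vstack([np.hstack([cr('w1',213,165),cr('w2',x,y)]),np.hstack([cr('side0',225,290),cr('s2',225,290)])]))
E
```

```text
[ 0.50713453 -0.16041373  0.19196643] [ 1.79987357e+02 -9.49855583e-02 -2.17228029e+01] [ 0.60956682  1.06724397 -1.28596566] 0.059558505492680526 7.05
[247.59175463 197.20434213]
207 167
```

View pics/c2.png

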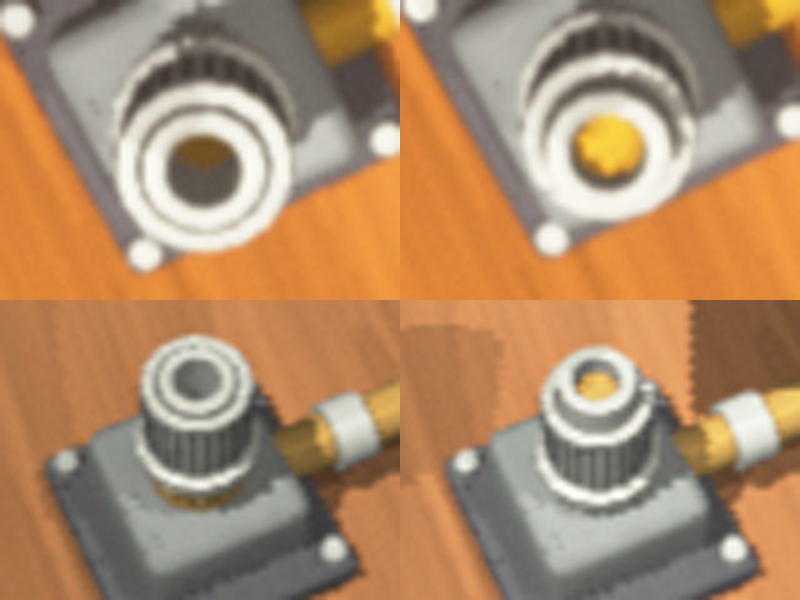

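The sleeve is latched back: the mouth tube stands proud and the brass valve is up. The mouth in w2 is at (248.2,196.0). Now to the nozzle.

Emit:
{"fn": "move_arm", "kwargs": {
  "rows": [
    [[0.3,-0.0144,-0.0298,0,0,0,0],[0.3,-0.0144,-0.0298,0,0,0,0],[0.3,-0.0144,-0.0298,0,0,0,0],[0.3,-0.0144,-0.0298,0,0,0,0],[0.3,-0.0144,-0.0298,0,0,0,0],[0.3,-0.0144,-0.0298,0,0,0,0],[0.1,-0.0144,-0.0298,0,0,0,0],[0.1,-0.0144,-0.0298,0,0,0,0],[0.1,0,0,0,0,0,0],[0.1,0,0,0,0,0,0]]
  ]
}}

```text
time_s: 7.88
ee_pos: [0.4863, 0.1052, 0.1892]
ee_rot: [179.9, 0.2, -21.5]
contact_force: [-0.6, 0.5, -0.3]
opening: 0.0504
```

```bash
python3 - <<'E'
from h import *
print(atz('w2',248.2,196.0,.09),atz('w2',248.2,196.0,.094),tri(('w2',248.2,196.0),('s2',225+197/5,290+78/5)))
cap('wrist','w3');s=robot.state();print(s['ee_pos'],s['ee_rot'],s['opening'],s['time_s'])
print(proj('w3',[.4885,.1035,.0955]),proj('w3',[.4885,.1035,.036]))
im=cv2.imread('pics/w3.png');cv2.imwrite('pics/w3b.png',cv2.resize(im[100:290,130:380],(800,608))[:600])
E
```

```text
[ 0.50804921 -0.16004973  0.09      ] [ 0.50852761 -0.1589289   0.094     ] [ 0.50710419 -0.16035715  0.08796948]
[0.48677001 0.10404342 0.18959761] [ 1.79907531e+02  1.76476473e-01 -2.16447266e+01] 0.05076082866423046 7.9333
[255.03919425 202.03826013] [254.94008014 186.10566171]
```

View pics/w3b.png

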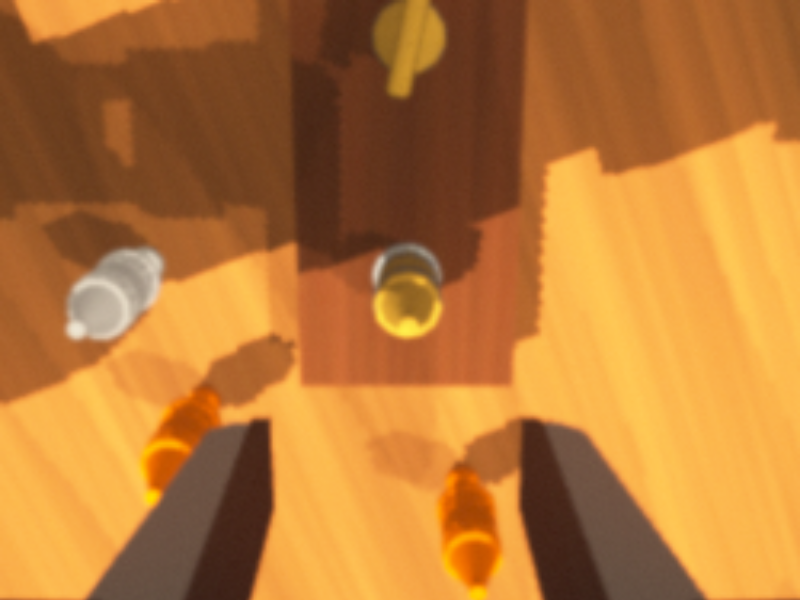

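The tapered nozzle's tip is at (257.5,202.2), with the white look-alike to its left and two orange ones nearer the camera. I'll check finger clearances.

```bash
python3 - <<'E'
from h import *
s=robot.state();Rm=R.from_euler('xyz',s['ee_rot'],degrees=True).as_matrix()
f=lambda u,v,z:np.round(Rm.T@(atz('w3',130+u/3.2,100+v/3.2,z)-s['ee_pos']),4)
for n,a in dict(tip=(408,327,.0955),grip=(407,305,.0735),collar=(406,279,.039),white_b=(140,262,.005),white_t=(76,330,.088),orL_b=(208,392,.005),orL_t=(152,497,.088),orR_b=(460,470,.005),orR_t=(478,595,.088)).items(): print(n,f(*a))
print(atz('w3',257.5,202.2,.0955),atz('w3',257.2,195.3,.0735))
E
```

```text
tip [ 0.0045 -0.0001  0.0941]
grip [ 0.0044 -0.0005  0.1161]
collar [4.500e-03 1.000e-04 1.506e-01]
white_b [-0.1012  0.0024  0.1849]
white_t [-0.0994  0.0036  0.1019]
orL_b [-0.0772  0.0581  0.1849]
orL_t [-0.0801  0.062   0.1019]
orR_b [0.0284 0.0937 0.1847]
orR_t [0.0292 0.0993 0.1017]
[0.49065073 0.10247563 0.0955    ] [0.49068289 0.10280328 0.0735    ]
```

Emit:
{"fn": "move_arm", "kwargs": {
  "rows": [
    [[0.1,0.003,0,0.02,0,0,0],[0.1,0,0,0.025,0,0,0],[0.1,0,0,0.025,0,0,0],[0.1,0,0,0.025,0,0,0],[0.1,0,0,0.025,0,0,0],[0.1,0,0,0.017,0,0,0],[0.1,0,0,0.01,0,0,0],[0.1,0,0,0,0,0,0],[0.1,0,0,0,0,0,0]]
  ]
}}

```text
time_s: 8.68
ee_pos: [0.4906, 0.102, 0.0444]
ee_rot: [180.0, 0.0, -21.8]
contact_force: [0.4, 0.3, 0.5]
opening: 0.0505
```

Emit:
{"fn": "move_arm", "kwargs": {
  "rows": [
    [[-0.3,0,0,0,0,0,0],[-0.5,0,0,0,0,0,0],[-0.5,0,0,0,0,0,0],[-1,0,0,0,0,0,0],[-1,0,0,0,0,0,0],[-1,0,0,0,0,0,0]]
  ]
}}

```text
time_s: 9.18
ee_pos: [0.4909, 0.103, 0.0452]
ee_rot: [-180.0, -0.0, -21.7]
contact_force: [-2.3, 0.5, 5.3]
opening: 0.0217
```

Emit:
{"fn": "move_arm", "kwargs": {
  "rows": [
    [[-1,0,0,-0.005,0,0,0],[-1,0,0,-0.01,0,0,0],[-1,0,0,-0.02,0,0,0],[-1,0,0,-0.03,0,0,0],[-1,0,0,-0.03,0,0,0],[-1,0,0,-0.02,0,0,0],[-1,0,0,-0.005,0,0,0],[-1,0.0125,0.0265,0,0,0,0],[-1,0.0125,0.0265,0,0,0,0],[-1,0.0125,0.0265,0,0,0,0],[-1,0.0125,0.0265,0,0,0,0],[-1,0.0125,0.0265,0,0,0,0],[-1,0.0125,0.0265,0,0,0,0],[-1,0.0125,0.0265,0,0,0,0],[-1,0.0125,0.0265,0,0,0,0],[-1,0.0125,0.0265,0,0,0,0],[-1,0,0,0,0,0,0],[-1,0,0,0,0,0,0],[-1,0,0,0,0,0,0],[-1,0,0,0,0,0,0]]
  ]
}}

```text
time_s: 10.85
ee_pos: [0.5066, -0.1592, 0.164]
ee_rot: [-180.0, 0.1, -21.7]
contact_force: [-0.2, 1.1, -1.5]
opening: 0.0215
```

```bash
python3 - <<'E'
from h import *
cap('wrist','w4');cap('side','s4');cap('scene','c4');s=robot.state();print(s['ee_pos'],s['ee_rot'],s['contact_force'],s['opening'],s['time_s'])
def cr(f,x,y,w=100,h=75):return cv2.resize(cv2.imread(f'pics/{f}.png')[y:y+h,x:x+w],(400,300),interpolation=cv2.INTER_CUBIC)
cv2.imwrite('pics/c4b.png',np.vstack([np.hstack([cr('w4',180,150,140,105),cr('c4',140,225)]),np.hstack([cr('s4',220,255),cr('s4',160,130,160,120)])]))
E
```

```text
[ 0.50691856 -0.15934334  0.16447228] [-1.79993154e+02  1.59610933e-02 -2.16413132e+01] [-0.72626529  0.25282345 -1.84834919] 0.02168161135411592 11.0
```

View pics/c4b.png

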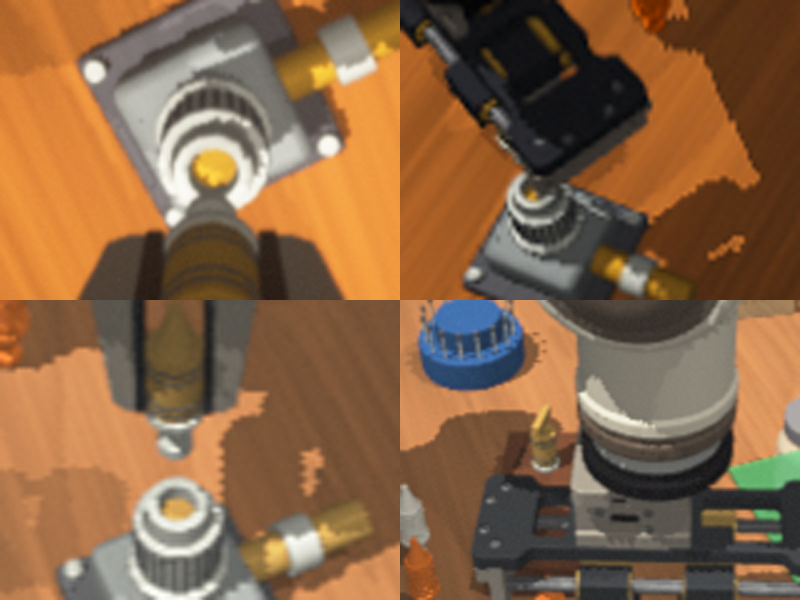

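The nozzle hangs upright between the pads, with its nose in line above the mouth. I'll check the alignment numerically.

```bash
python3 - <<'E'
from h import *
P=np.array([.5069,-.1593,.1268])
print('side nose pred',proj('s4',P),'seen',(220+175/4,255+151/4)) # nose
print('side mouth pred',proj('s4',[.5069,-.1593,.089]),'seen',(220+177/4,255+205/4))
sc=.35
print('w nose',proj('w4',P),'seen',(180+212*sc,150+195*sc)); 
for z in(.088,.092):print('w mouth',z,proj('w4',[.5069,-.1593,z]))
print('seen',(180+213*sc,150+168*sc)); print('scene mouth pred',proj('c4',[.5069,-.1593,.089]),'seen',(140+135/4,225+195/4))
E
```

```text
side nose pred [264.41124645 291.13062454] seen (263.75, 292.75)
side mouth pred [264.51826505 304.76184862] seen (264.25, 306.25)
w nose [252.10212016 223.86130087] seen (254.2, 218.25)
w mouth 0.088 [252.32616131 207.5131892 ]
w mouth 0.092 [252.3060299  208.98104798]
seen (254.55, 208.8)
scene mouth pred [174.43082203 271.97979171] seen (173.75, 273.75)
```

Emit:
{"fn": "move_arm", "kwargs": {
  "rows": [
    [[-1,0.0005,0.001,0.005,0,0,0],[-1,0,0,0.005,0,0,0],[-1,0,0,0.005,0,0,0],[-1,0,0,0.005,0,0,0],[-1,0,0,0.002,0,0,0],[-1,0,0,0.002,0,0,0],[-1,0,0,0.002,0,0,0],[-1,0,0,0,0,0,0]]
  ]
}}

```text
time_s: 11.67
ee_pos: [0.5069, -0.1614, 0.1382]
ee_rot: [-180.0, 0.0, -21.7]
contact_force: [-0.2, 0.2, -0.7]
opening: 0.0214
```

Emit:
{"fn": "move_arm", "kwargs": {
  "rows": [
    [[-1,0,0,0.0015,0,0,0],[-1,0,0,0.0015,0,0,0],[-1,0,0,0.0015,0,0,0],[-1,0,0,0.0015,0,0,0],[-1,0,0,0,0,0,0]]
  ]
}}

```text
time_s: 12.08
ee_pos: [0.5069, -0.1614, 0.1322]
ee_rot: [-180.0, 0.0, -21.7]
contact_force: [0.2, 0.1, -1.0]
opening: 0.0209
```

Emit:
{"fn": "move_arm", "kwargs": {
  "rows": [
    [[-1,0,0,0.0015,0,0,0],[-1,0,0,0.0015,0,0,0],[-1,0,0,0.0015,0,0,0],[-1,0,0,0,0,0,0]]
  ]
}}

```text
time_s: 12.42
ee_pos: [0.5068, -0.1614, 0.1277]
ee_rot: [-180.0, 0.0, -21.7]
contact_force: [-0.5, 0.1, -1.0]
opening: 0.0215
```

Emit:
{"fn": "move_arm", "kwargs": {
  "rows": [
    [[-1,0,-0.0008,0.0015,0,0,0],[-1,0,0,0.0015,0,0,0],[-1,0,0,0.0015,0,0,0],[-1,0,0,0,0,0,0]]
  ]
}}

```text
time_s: 12.75
ee_pos: [0.5071, -0.1606, 0.1232]
ee_rot: [-180.0, 0.0, -21.7]
contact_force: [-0.2, -0.0, -1.7]
opening: 0.0212
```

Emit:
{"fn": "move_arm", "kwargs": {
  "rows": [
    [[-1,0,0,0.0015,0,0,0],[-1,0,0,0.001,0,0,0],[-1,0,0,0.001,0,0,0],[-1,0,0,0,0,0,0]]
  ]
}}

```text
time_s: 13.08
ee_pos: [0.5074, -0.1608, 0.1203]
ee_rot: [180.0, -0.0, -21.7]
contact_force: [-1.4, 1.8, 2.7]
opening: 0.0215
```

Emit:
{"fn": "move_arm", "kwargs": {
  "rows": [
    [[-1,0,0,0.001,0,0,0],[-1,0,0,0.001,0,0,0],[-1,0,0,0,0,0,0]]
  ]
}}

```text
time_s: 13.33
ee_pos: [0.5074, -0.1608, 0.118]
ee_rot: [-180.0, -0.0, -21.7]
contact_force: [-1.7, 0.5, 3.3]
opening: 0.0214
```

```bash
python3 - <<'E'
from h import *
cap('side','s5');cap('wrist','w5');s=robot.state();print(s['ee_pos'],s['ee_rot'],s['contact_force'],s['wrist_torque'],s['time_s'])
def cr(f,x,y,w=80,h=120):return cv2.resize(cv2.imread(f'pics/{f}.png')[y:y+h,x:x+w],(400,600),interpolation=cv2.INTER_CUBIC)
cv2.imwrite('pics/c5.png',np.hstack([cr('s5',225,235),cr('w5',213,150)]))
E
```

```text
[ 0.5074046  -0.16078696  0.11802943] [ 1.79999065e+02 -1.08468930e-02 -2.17224115e+01] [-0.86254219  0.93886877  2.38113584] [0.07944504 0.37823787 0.02421167] 13.4333
```

View pics/c5.png

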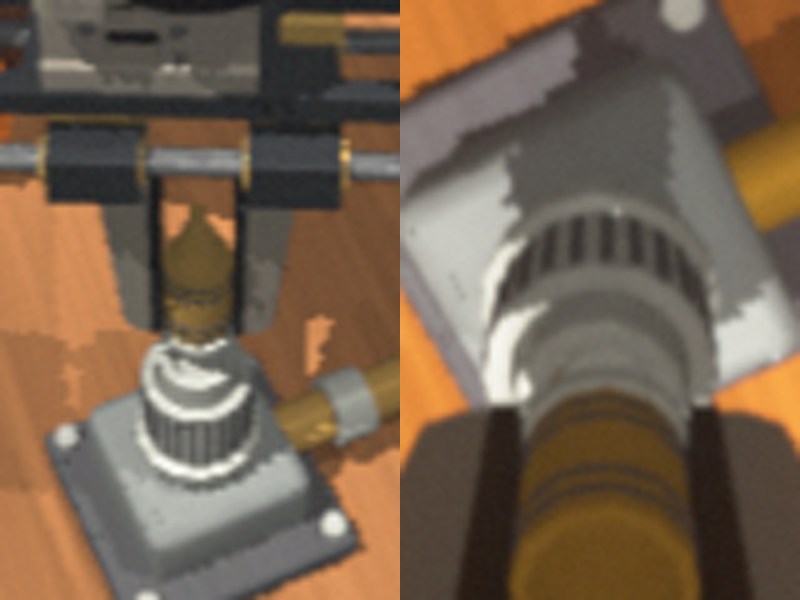

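The plug is entering the mouth, the sleeve is still back, and the force is about valve-sized. I'll continue gently.

Emit:
{"fn": "move_arm", "kwargs": {
  "rows": [
    [[-1,0,0,0.0015,0,0,0],[-1,0,0,0.0015,0,0,0],[-1,0,0,0.001,0,0,0],[-1,0,0,0,0,0,0]]
  ]
}}

```text
time_s: 13.77
ee_pos: [0.5074, -0.1608, 0.1141]
ee_rot: [180.0, -0.0, -21.7]
contact_force: [-2.0, 0.2, 3.7]
opening: 0.0211
```

Emit:
{"fn": "move_arm", "kwargs": {
  "rows": [
    [[-1,0,0,0.0015,0,0,0],[-1,0,0,0.0015,0,0,0],[-1,0,0,0.001,0,0,0],[-1,0,0,0,0,0,0]]
  ]
}}

```text
time_s: 14.1
ee_pos: [0.5075, -0.1608, 0.1103]
ee_rot: [180.0, -0.0, -21.7]
contact_force: [-2.6, 1.0, 4.5]
opening: 0.0212
```

Emit:
{"fn": "move_arm", "kwargs": {
  "rows": [
    [[-1,0,0,0.0015,0,0,0],[-1,0,0,0.0015,0,0,0],[-1,0,0,0.001,0,0,0],[-1,0,0,0,0,0,0]]
  ]
}}

```text
time_s: 14.43
ee_pos: [0.5075, -0.1608, 0.1065]
ee_rot: [180.0, -0.0, -21.7]
contact_force: [-1.9, 0.2, 6.9]
opening: 0.0209
```

Force grows along the valve curve, as expected.

Emit:
{"fn": "move_arm", "kwargs": {
  "rows": [
    [[-1,0,0,0.0015,0,0,0],[-1,0,0,0.001,0,0,0],[-1,0,0,0.001,0,0,0],[-1,0,0,0,0,0,0]]
  ]
}}

```text
time_s: 14.77
ee_pos: [0.5075, -0.1609, 0.1031]
ee_rot: [180.0, -0.0, -21.7]
contact_force: [-3.4, 0.7, 8.5]
opening: 0.0211
```

Emit:
{"fn": "move_arm", "kwargs": {
  "rows": [
    [[-1,0,0,0.001,0,0,0],[-1,0,0,0.001,0,0,0],[-1,0,0,0,0,0,0]]
  ]
}}

```text
time_s: 15.02
ee_pos: [0.5076, -0.1609, 0.1024]
ee_rot: [180.0, -0.0, -21.7]
contact_force: [-6.4, 4.1, 15.2]
opening: 0.0213
```

Emit:
{"fn": "move_arm", "kwargs": {
  "rows": [
    [[-1,0,0,0.001,0,0,0],[-1,0,0,0.001,0,0,0],[-1,0,0,0,0,0,0]]
  ]
}}

```text
time_s: 15.27
ee_pos: [0.5077, -0.161, 0.1023]
ee_rot: [180.0, 0.0, -21.7]
contact_force: [-11.7, 6.4, 27.1]
opening: 0.0216
```

Hard stop about 20 mm below first valve contact, which matches the seat. I'll ease off and look.

Emit:
{"fn": "move_arm", "kwargs": {
  "rows": [
    [[-1,0,0,-0.0015,0,0,0],[-1,0,0,-0.0015,0,0,0],[-1,0,0,0,0,0,0],[-1,0,0,0,0,0,0]]
  ]
}}

```text
time_s: 15.6
ee_pos: [0.5076, -0.1609, 0.1025]
ee_rot: [180.0, -0.0, -21.7]
contact_force: [-3.1, 2.3, 10.5]
opening: 0.0209
```

```bash
python3 - <<'E'
from h import *
cap('side','s6');cap('wrist','w6');s=robot.state();print(s['ee_pos'],s['contact_force'],s['time_s'])
def cr(f,x,y,w=80,h=120):return cv2.resize(cv2.imread(f'pics/{f}.png')[y:y+h,x:x+w],(400,600),interpolation=cv2.INTER_CUBIC)
cv2.imwrite('pics/c6.png',np.hstack([cr('s6',225,235),cr('w6',213,150)]))
E
```

```text
[ 0.50757732 -0.16085178  0.10249981] [-3.69445452  1.86963777  8.83539699] 15.7
```

View pics/c6.png

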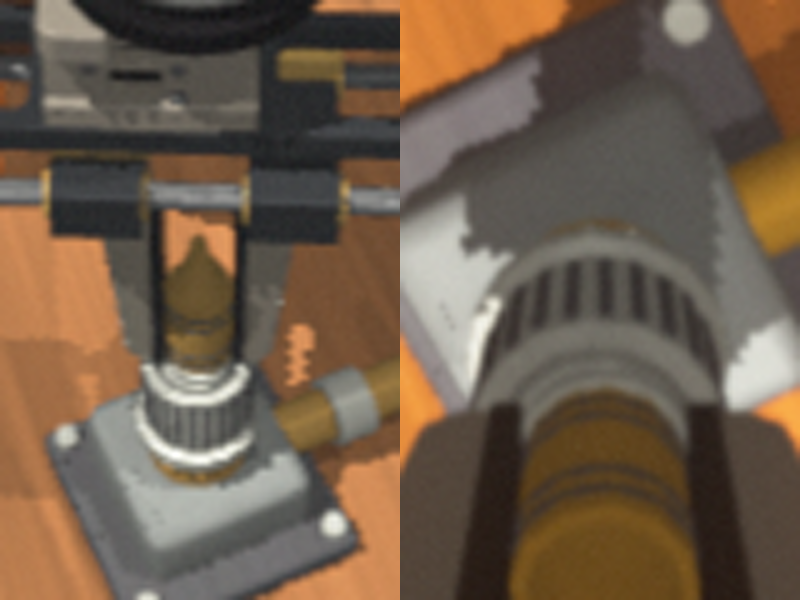

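The sleeve has sprung forward, with brass showing again under its collar. I'll tug lightly, then release.

Emit:
{"fn": "move_arm", "kwargs": {
  "rows": [
    [[-1,0,0,-0.001,0,0,0],[-1,0,0,-0.001,0,0,0],[-1,0,0,-0.001,0,0,0],[-1,0,0,0,0,0,0]]
  ]
}}

```text
time_s: 16.03
ee_pos: [0.5074, -0.1608, 0.1043]
ee_rot: [180.0, -0.0, -21.7]
contact_force: [-1.6, -0.8, 1.4]
opening: 0.0214
```

Emit:
{"fn": "move_arm", "kwargs": {
  "rows": [
    [[-1,0,0,-0.001,0,0,0],[-1,0,0,0,0,0,0]]
  ]
}}

```text
time_s: 16.2
ee_pos: [0.507, -0.1606, 0.1048]
ee_rot: [-180.0, 0.0, -21.7]
contact_force: [0.2, -0.0, -1.7]
opening: 0.0212
```

The plug rose about 2 mm and is now resisting, so it's locked. Releasing and retreating.

Emit:
{"fn": "move_arm", "kwargs": {
  "rows": [
    [[-0.2,0,0,0,0,0,0],[0.1,0,0,0,0,0,0],[0.1,0,0,0,0,0,0],[0.1,0,0,0,0,0,0],[0.1,0,0,-0.02,0,0,0],[0.1,0,0,-0.03,0,0,0],[0.1,0,0,-0.03,0,0,0],[0.1,0,0,-0.03,0,0,0],[0.1,0,0,-0.01,0,0,0],[0.1,0,-0.03,0,0,0,0],[0.1,0,-0.03,0,0,0,0],[0.1,0,0,0,0,0,0],[0.1,0,0,0,0,0,0]]
  ]
}}

```text
time_s: 17.28
ee_pos: [0.5295, -0.1039, 0.2249]
ee_rot: [180.0, 0.1, -21.6]
contact_force: [-0.2, -0.4, -0.4]
opening: 0.0508
```

```bash
python3 - <<'E'
from h import *
cap('side','s7');cap('scene','c7');s=robot.state();print(s['ee_pos'],s['contact_force'],s['time_s'])
a=cv2.resize(cv2.imread('pics/s7.png')[130:370,120:420],(400,320),interpolation=cv2.INTER_CUBIC);b=cv2.resize(cv2.imread('pics/s7.png')[230:350,215:315],(400,480),interpolation=cv2.INTER_CUBIC)
a=cv2.copyMakeBorder(a,0,160,0,0,0);cv2.imwrite('pics/c7b.png',np.hstack([a,b]))
E
```

```text
[ 0.52913839 -0.10530104  0.22489204] [ 0.19795445  0.05130028 -0.37761701] 17.3833
```

View pics/c7b.png

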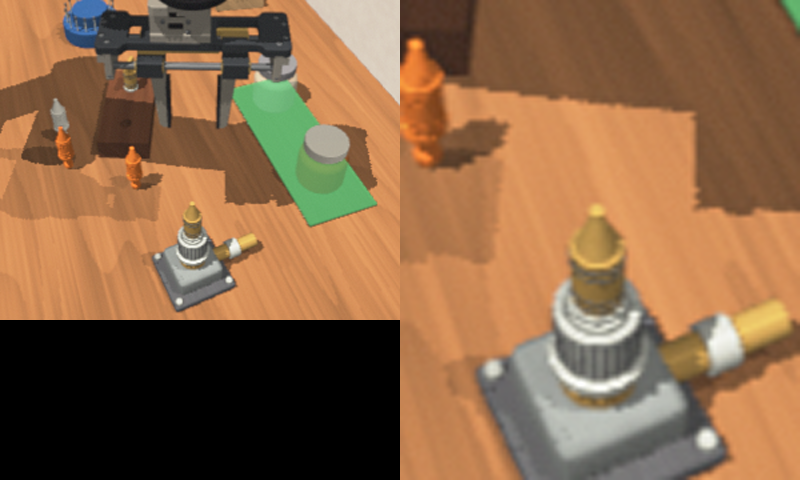

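The nozzle stands upright in the coupler with the sleeve forward. The fan nozzle, jars and look-alikes are where they were, and the gripper is clear.

```bash
python3 -c "
from bench import robot; print(robot.job_done())"
```

```text
the job is handed in; nothing more can be done
None
```

The tapered blow nozzle is standing locked in the coupler, and I handed the job in at about 17.4 s of the 54 s allowed.

- **Sleeve:** I pinched it and pulled it down to its end stop, reading 17.5 N on the wrist. After I let go it stayed back, and the camera showed the brass valve up.
- **Nozzle:** I took it from the stand and felt it into the mouth. The force grew from about 3 N to 8.5 N against the valve. It then met the hard stop about 20 mm past first contact; the highest reading was 27 N straight up, about 30 N with the sideways part, under the 40 N limit.
- **Lock check:** When I eased off, the nozzle rose about 2 mm. It then resisted a very light upward tug, with less than 2 N showing on the wrist. The last picture shows the sleeve forward and the nozzle upright with the gripper clear.
- **Other things:** The fan nozzle, jars and look-alikes appear where they were.
- **Disagreement:** The wrist camera placed things about 1–2 mm too far along the jaw direction compared with where the pinch centred, so I relied on the pinch position. I also gripped the nozzle about 5 mm higher than planned, which caused no trouble.

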